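# Feed one test coupon and nudge it to the inspection spot

### The arm

A 6-joint arm with a two-finger parallel gripper is mounted at the origin on the work surface. World frame = base frame: x ahead of the robot, y to its left, z up, the work surface at z = 0. Lengths are in m, angles in rad, forces in N, time in s.
With the tool pointing down it reaches from about 0.35 to 0.775 m from the base axis. Payload 7.3 kg.
Tool frame: the origin (TCP) lies on the mounting face of the last link; the fingertips stand 178 mm ahead of it and the grasp point (between the pads) lies 159 mm ahead of it (robot.tcp_to_tips is the distance from the TCP to the fingertips, in m); z points along the fingers, y is the direction in which the jaws open and shut (so a half turn about z gives the same grasp; the last joint's range is limited). The gripper opens to 92 mm and grips with 3 to 60 N. Pads are 19 mm wide; open, the fingers measure 130 mm over their backs; the gripper's body (75 mm by 190 mm) begins 47 mm behind the grasp point.
Start: joints at [1.157, 0.342, 1.524, -0, 1.275, -0.146], TCP at [0.139, 0.506, 0.405] pointing down, gripper open.
Joint ranges: [-2.53, 2.53], [-0.77, 2.02], [0.04, 2.7], [-1, 4.14], [0.28, 2.66], [-3.11, 3.11]. Speed limits (rad/s): [2.57, 2.57, 3.14, 3.14, 3.14, 3.14].

### API

Orientations are given as [roll, pitch, yaw] about the fixed x, y, z axes, in that order (R = Rz(yaw) Ry(pitch) Rx(roll)).
In Python, from cell import robot, viewer gives the robot as it stands.
- The arm moves only by the shell command python3 -m creep 'ROWS' [OPENING] [FORCE]. ROWS is JSON, a list that holds one entry, the list of rows, each a list of 6 numbers: the shift along the world's x, y, z in mm, then the turn, a rotation vector about the world's x, y, z in degrees. A call has 1 to 5 rows; each row shifts and turns the pose as measured when the row begins; what a row does not reach is not made up. A row lasts 1/12 s, in which the tool goes at most 41.7 mm and 7.16 degrees, less where a joint would pass 70% of its speed; a pose out of reach is approached as far as the arm can. A call with a gripper value outside its range is refused whole. OPENING is the closure, from -1 (fully open) to 1 (shut), set as the call begins (- or left out, the last holds). The fingers move at their own pace and stop on an object; FORCE is the grip in N (left out, the last holds). Time passes only in rows, so rows that do not move let the fingers close. It gives the time, the measured TCP pose, the force and the opening at its end, in the units of the state.
- robot.observe(): the state, without advancing time (a new reading comes with each control period).
- viewer.read_camera(name): name is "scene" or "top" or "wrist"; returns the picture (400x640x3 uint8, blue, green, red); there is no depth.
- viewer.camera_model(name): a dict with "fx", "fy", "cx", "cy" (pixels), "pose" (4x4, takes a point from camera to world coordinates); the wrist camera has in their place "mount" (4x4, takes a point from camera to tool coordinates, whose origin is the TCP and whose axes are the flange's). Camera axes: x right, y up, looking along -z (the intrinsics and any distortion apply to the point x, -y, -z); pixel columns grow to the right and rows downward; lengths in m; the calibration is good to about 2 mm. A picture is of the moment at which its call begins: read the wrist's pose just before it. camera_model takes no time and is no camera call.
- robot.hand_in(): hands the job in, once; it reports no verdict.
The state is a dict: "time": time; "qpos": joint angles; "qvel": joint speeds; "joint_efforts": joint torques, N m; "tool_pos": TCP position; "tool_rot": TCP orientation; "contact_force": force on the tool from outside, world axes, zero at the start; "torque": the same for the moment, N m; "opening": finger opening in m.
Only numpy, scipy, OpenCV 4.12 (cv2) and the standard library are available. Lean on these libraries where they do the work, as an engineer would, in place of code of your own. Each camera call takes 0.05 s, during which the arm holds its last target. There are 200 camera calls.

### The job

Press the red plunger of the coupon feeder once, all the way down, and let it come back up, so that it pushes out a single metal coupon. Then, with the fingertips, nudge that coupon over the granite until it lies wholly on the green spot (not the orange one). Do not pick any coupon up, keep the other coupons in the feeder, and leave the things around where they stand.

Things in the scene. Friction and masses are not known exactly. Their poses are not given: they have to be found in the camera images.
- slab: Fixed dark grey granite surface plate, 360 (x) by 420 (y) by 40 mm high, on the bench. Origin at the centre of its underside; its top is 40 mm above the bench, level.
- feeder: Fixed feeder on the granite: aluminium magazine (open top, 50 by 50 mm, 40 mm high), blue plunger housing behind it (50 wide, 58 mm high, reaching to 109 mm along -x). Origin on the magazine's axis, at the granite's surface; +x is the way coupons come out, through a low opening in the front, 25 mm from the origin. One press pushes out the lowest coupon; another press, the next.
- plunger (a joint): Downward travel of the red plunger, in m: 0 at rest (up), 0.020 fully down. It springs back by itself. Pressed slowly it needs about 4.5 N at first and 9 N near the bottom, where it meets a hard stop (a force stop below 12 N may halt short of it). The slide that pushes the coupon moves 3.9 mm for each mm of plunger, so press slowly (20 to 40 mm/s) to keep the coupon from sliding on.
- plunger_top (a point): Centre of the top of the red round plunger cap (32 mm across, 10 mm thick), 60 mm behind the feeder's origin along its -x, 90 mm above the granite when up; it is pressed straight down.
- coupon1: Lowest coupon of the stack, the one that comes out: plain aluminium disc 36 mm across, 12 mm thick, about 35 g, loose. Origin at the centre of its underside. After a full press it lies flat on the granite, its centre about 76 mm (more after a fast press) from the feeder's origin along the feeder's +x, clear of the magazine.
- coupon2: Second coupon in the magazine, same disc, lying on the first (it drops 12 mm when the first is out). Must stay in the magazine.
- coupon3: Top coupon in the magazine, same disc. Must stay in the magazine.
- green_spot: Green round mark on the granite, 64 mm across, flat (nothing to feel). Origin at its centre, on the granite's surface. It lies beyond the feeder's front, to the left or right of where the coupon comes out. The goal spot.
- orange_spot: Orange round mark, same size, on the other side: the wrong spot.
- ring_gauge: Bystander: loose dark steel ring, 40 mm across, 16 mm high, on the granite. Origin at the centre of its underside.
- check_weight: Bystander: loose brass weight with a knob, 30 mm across, 41 mm high, on the granite. Origin at the centre of its underside.
- cleaner: Bystander: white bottle, blue label, red cap, 56 mm across, 130 mm high, on the bench. Origin at the centre of its underside.
- screwdriver: Bystander: screwdriver with a yellow handle lying on the bench beside the granite.
There are look-alikes about, which are no part of the job. What is shaped like the coupon3 but brown or purple is not meant.

How it is judged:
On the way, in this order (a step that is already met when the one before it is completed fails the run):
1. the plunger is pressed down (at least 14 of its 20 mm) and the first coupon stands out of the magazine (over 45 mm from its axis) (value of joint plunger above 0.014 m and horizontal distance between coupon1 and feeder above 0.045 m).
2. the plunger is back up and the first coupon's centre is within 14 mm of the green spot's centre (value of joint plunger below 0.003 m and horizontal distance between coupon1 and green_spot below 0.014 m), for 0.2 s.
At the end, for the whole second after the job is handed in: The first coupon lies flat and at rest on the granite, its centre within 14 mm of the green spot's centre (wholly on the spot); the plunger is up (within 3 mm); the other two coupons are in the magazine (within 12 mm of its axis); each bystander is within 20 mm of where it stood (all of step 2 and z of coupon1 in the frame of slab between 0.036 and 0.044 m and angle between coupon1's own z axis and vertical below 0.1 rad and linear speed of coupon1 below 0.01 m/s and horizontal distance between each of coupon2, coupon3 and feeder below 0.012 m and distance of each of ring_gauge, check_weight, cleaner, screwdriver from where it was at the start of the episode below 0.02 m); the robot touches nothing.
It fails at once if a second coupon leaves the magazine (over 12 mm from its axis) (not (horizontal distance between each of coupon2, coupon3 and feeder below 0.012 m)).
It fails at once if a coupon is lifted (the first by over 8 mm, the others by over 10 mm) (z of coupon1 in the frame of slab above 0.048 m or z of coupon2 in the frame of feeder above 0.022 m or z of coupon3 in the frame of feeder above 0.034 m).
It fails at once if a bystander is moved by over 20 mm (distance of any of ring_gauge, check_weight, cleaner, screwdriver from where it was at the start of the episode above 0.02 m).
It also fails if it takes over 45 s, if anything falls off the work surface, if the arm or the gripper's body presses on something with over 40 N, if the wrist force passes 120 N, or if a joint passes its speed limit or range.

## Working session

There is one attempt and no reset: what is moved stays moved. The work goes in short steps, Python scripts to look and compute and a shell command to move; the robot and the scene stay as the last step left them, time stands still between calls to the robot, and variables do not carry over. Pictures are saved under pics/ and viewed, about 8 in all and at most 12, crops included, and the job is handed in when it is done.

```bash
mkdir -p pics; ls
cat > h.py <<'E'
import numpy as np, cv2
from cell import robot, viewer
def ray(name,u,v,T=None):
    m=viewer.camera_model(name); 
    P=np.array(m["pose"]) if "pose" in m else T@np.array(m["mount"])
    d=np.array([(u-m["cx"])/m["fx"],-(v-m["cy"])/m["fy"],-1.]); return P[:3,3],P[:3,:3]@d
def at(name,u,v,z,T=None):
    o,d=ray(name,u,v,T); return o+d*(z-o[2])/d[2]
def proj(name,p):
    m=viewer.camera_model(name); P=np.linalg.inv(np.array(m["pose"])); c=P[:3,:3]@np.array(p)+P[:3,3]
    return m["cx"]+m["fx"]*c[0]/-c[2], m["cy"]-m["fy"]*c[1]/-c[2]
E
python3 - <<'E'
from h import *
for n in("top","scene"):
    cv2.imwrite(f"pics/{n}0.png",viewer.read_camera(n)); print({k:(np.round(v,3).tolist() if k=="pose" else v) for k,v in viewer.camera_model(n).items()})
print(robot.observe())
E
```

```text
pics
{'fx': 495.69319693329226, 'fy': 495.69319693329226, 'cx': 319.8423621780412, 'cy': 200.33945718086673, 'pose': [[-0.019, 0.988, -0.155, 0.415], [-1.0, -0.021, -0.01, -0.01], [-0.013, 0.155, 0.988, 1.42], [0.0, 0.0, 0.0, 1.0]]}
{'fx': 391.3376138706231, 'fy': 391.3376138706231, 'cx': 312.6671086355839, 'cy': 197.02355965364876, 'pose': [[0.018, -0.61, 0.792, 1.538], [1.0, 0.01, -0.015, -0.01], [0.001, 0.793, 0.61, 0.788], [0.0, 0.0, 0.0, 1.0]]}
{'time': 0.1, 'qpos': array([ 1.15700159e+00,  3.42652937e-01,  1.52489741e+00,  2.71202349e-05,
        1.27538080e+00, -1.45999887e-01]), 'qvel': array([-0.00032055,  0.00084236, -0.00172617,  0.00081153,  0.00042785,
        0.00038576]), 'joint_efforts': array([ 1.97992624e-03, -4.32007241e+01, -2.44697696e+01,  7.17865932e-02,
        5.26142854e-02, -7.31180671e-05]), 'tool_pos': array([0.13884818, 0.50619247, 0.40412275]), 'tool_rot': array([-3.14027218e+00, -2.20384899e-04,  2.87378975e+00]), 'contact_force': array([-0.0798291 ,  1.08788097,  0.8051733 ]), 'torque': array([0.01492101, 0.05987497, 0.04330245]), 'opening': 0.09211015003408676}
```

View pics/top0.png

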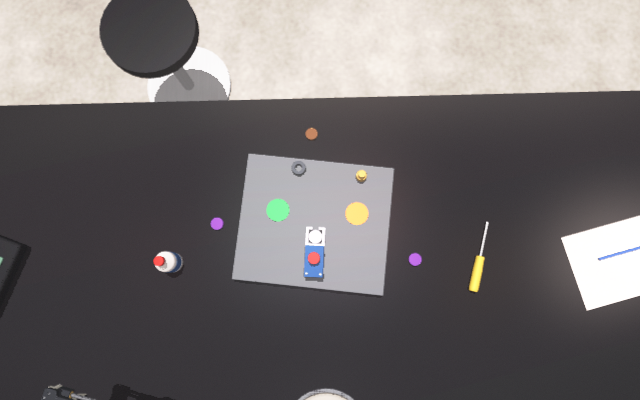

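View pics/scene0.png

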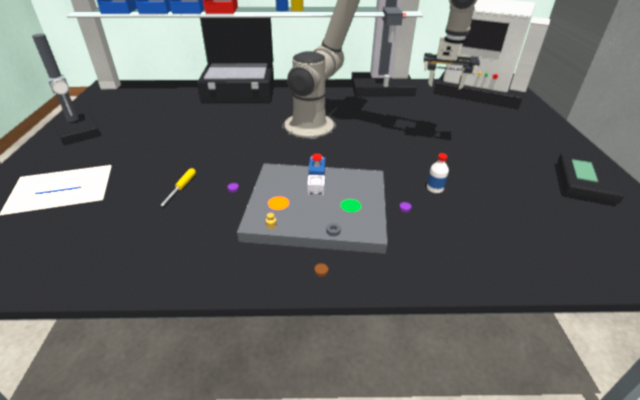

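The top view shows the feeder's magazine at (315,237), red cap (314,258), green spot (278,210), orange spot (357,213), ring (299,168), weight (362,176) and bottle (167,262). Next I'll measure these centroids in both cameras.

```bash
cat > m.py <<'E'
from h import *
def blob(im,lo,hi,box):
    x0,y0,x1,y1=box; h=cv2.cvtColor(im[y0:y1,x0:x1],cv2.COLOR_BGR2HSV); k=cv2.inRange(h,lo,hi)
    n,l,s,c=cv2.connectedComponentsWithStats(k); i=1+np.argmax(s[1:,4]); return c[i]+[x0,y0],s[i]
E
python3 - <<'E'
from m import *
t=cv2.imread("pics/top0.png");s=cv2.imread("pics/scene0.png")
for nm,lo,hi,z,bt,bs in [("green",(45,120,80),(85,255,255),.04,(255,190,300,230),(335,190,370,220)),
 ("orange",(10,150,120),(25,255,255),.04,(340,195,375,230),(262,190,295,215)),
 ("cap",(0,150,80),(8,255,255),.13,(300,245,330,270),(305,148,330,172)),
 ("weight",(10,80,80),(35,255,255),.06,(350,165,375,186),(260,208,282,232)),
 ("blue",(100,150,50),(125,255,255),.098,(295,225,335,285),(300,150,335,185))]:
    for n,im,b in(("top",t,bt),("scene",s,bs)):
        c,st=blob(im,lo,hi,b); print(nm,n,c.round(1),st,at(n,*c,z).round(4))
# slab corners (top surface)
for c in[(248,154),(394,168),(384,295),(233,280)]: print("slab",at("top",*c,.04).round(3))
print("ring",at("top",299,168,.048).round(3), at("scene",334,229.5,.048).round(3))
a=cv2.resize(t[150:300,225:400],None,fx=4,fy=4,interpolation=cv2.INTER_CUBIC);cv2.imwrite("pics/c1.png",a)
E
```

```text
green top [270.4 204. ] [14 13  4  3  7] [0.624 0.143 0.04 ]
green scene [350.4 205.1] [  5   9  21  13 222] [0.6074 0.1229 0.04  ]Traceback (most recent call last):
  File "<stdin>", line 9, in <module>
  File "m.py", line 4, in blob
    n,l,s,c=cv2.connectedComponentsWithStats(k); i=1+np.argmax(s[1:,4]); return c[i]+[x0,y0],s[i]
                                                     ~~~~~~~~~^^^^^^^^^
    return _wrapfunc(a, 'argmax', axis=axis, out=out, **kwds)
    return bound(*args, **kwds)
ValueError: attempt to get argmax of an empty sequence
```

Run:
```python
from m import *
t=cv2.imread("pics/top0.png");s=cv2.imread("pics/scene0.png")
hv=cv2.cvtColor(t,cv2.COLOR_BGR2HSV); print(hv[210,278],hv[213,357],hv[258,314],hv[266,314],hv[237,315])
for nm,lo,hi,z,bt,bs in [("green",(40,100,60),(95,255,255),.04,(255,190,300,230),(335,190,370,220)),
 ("orange",(8,120,80),(30,255,255),.04,(340,195,375,230),(262,190,295,215)),
 ("cap",(0,150,80),(8,255,255),.13,(300,245,330,270),(305,148,330,172)),
 ("weight",(10,80,80),(35,255,255),.06,(350,165,375,186),(260,208,282,232)),
 ("blue",(100,120,50),(125,255,255),.098,(295,225,335,285),(300,150,335,185))]:
    for n,im,b in(("top",t,bt),("scene",s,bs)):
      try: c,st=blob(im,lo,hi,b); print(nm,n,c.round(1),st,at(n,*c,z).round(4))
      except ValueError: print(nm,n,"none")
for c in[(248,154),(394,168),(384,295),(233,280)]: print("slab",at("top",*c,.04).round(3))
print("ring",at("top",299,168,.048).round(3), at("scene",334,229.5,.048).round(3))
a=cv2.resize(t[150:300,225:400],None,fx=4,fy=4,interpolation=cv2.INTER_CUBIC);cv2.imwrite("pics/c1.png",a)
```

```text
[ 69 116 250] [ 25 117 255] [  1 141 254] [110 115 149] [  0   0 255]
green top [277.5 209.6] [ 12   9  22  22 387] [0.6075 0.1232 0.04  ]
green scene [350.4 205.1] [  5   9  22  14 235] [0.6076 0.123  0.04  ]
orange top [365.  208.8] [24 12  3  4  5] [ 0.6046 -0.1228  0.04  ]
orange scene [278.1 202.7] [  6   6  21  14 238] [ 0.5921 -0.0986  0.04  ]
cap top [318. 255.] [18 10  1  1  1] [0.4741 0.0102 0.13  ]
cap scene [316.7 156.1] [ 7  5 10  8 55] [0.4682 0.0229 0.13  ]
weight top [360.9 175.3] [ 6  5 11 12 97] [ 0.6967 -0.1128  0.06  ]
weight scene [270.4 220.8] [  5   5  11  16 143] [ 0.6995 -0.1136  0.06  ]
blue top [313.7 261.8] [  9  21  20  31 365] [0.4579 0.0224 0.098 ]
blue scene [316.6 166.9] [  9   7  17  17 184] [0.4818 0.0225 0.098 ]
slab [0.77  0.207 0.04 ]
slab [ 0.72  -0.209  0.04 ]
slab [ 0.366 -0.167  0.04 ]
slab [0.414 0.247 0.04 ]
ring [0.724 0.061 0.048] [0.726 0.065 0.048]
```

View pics/c1.png

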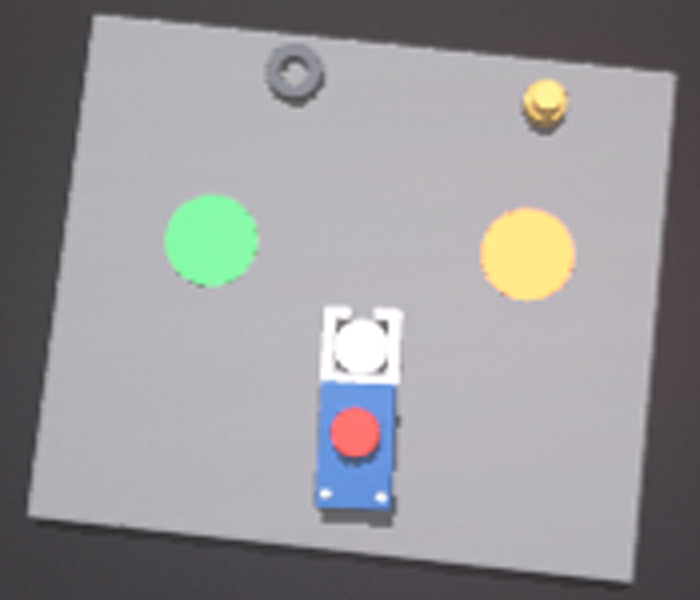

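The crop shows the magazine (crop centre ~(361,345)), the cap at (355,432), a clear granite lane to the front, and green to the left. Now for the feeder axis.

Run:
```python
from m import *
t=cv2.imread("pics/top0.png")
f=lambda u,v,z:at("top",225+(u+.5)/4-.5,150+(v+.5)/4-.5,z)
c,st=blob(t,(0,100,80),(8,255,255),(300,245,330,270)); cap=at("top",*c,.13); print("cap",c,st,cap.round(4))
mg=np.mean([f(*p,.08) for p in[(325,307),(402,311),(320,381),(399,383)]],0);print("mag",mg.round(4))
e=(f(321,383,.098)-f(316,508,.098)+f(396,384,.098)-f(391,510,.098))[:2]
print("yaw",np.degrees(np.arctan2(e[1],e[0])),"from cap",np.degrees(np.arctan2(*(mg-cap)[:2][::-1])),np.linalg.norm((mg-cap)[:2]))
for a,b in[((320,381),(325,307)),((399,383),(402,311))]:
  d=(f(*b,.08)-f(*a,.08))[:2];print(d,np.degrees(np.arctan2(d[1],d[0])))
print("screw", robot.observe()["tool_pos"])
```

```text
cap [313.46236559 257.78494624] [ 9  8 10 11 93] [0.4672 0.0221 0.13  ]
mag [0.5278 0.0182 0.08  ]
yaw -3.3041387672989972 from cap -3.7047741065656425 0.0607565478821751
[ 0.05007103 -0.00413431] -4.720139073713438
[ 0.04868965 -0.00305345] -3.588459343914001
screw [0.13884818 0.50619247 0.40412275]
```

Feeder is at (0.528, 0.018) with yaw about −3.8°. The cap-to-magazine distance comes out at 60.8 mm against the stated 60. Moving above the cap with fingers shut and the jaw axis along x.

```bash
for i in 1 2 3; do python3 -m creep '[[[22,-32,0,0,0,-5],[22,-32,0,0,0,-5],[22,-32,0,0,0,-5],[22,-32,0,0,0,-5],[22,-32,0,0,0,-5]]]' 1 10; done
```

```text
time: 0.52
tool_pos: [0.2475, 0.3447, 0.4013]
tool_rot: [-3.138, -0.002, 2.433]
contact_force: [1.5, 0.6, 1.3]
opening: 0.0629
time: 0.93
tool_pos: [0.3595, 0.1758, 0.4006]
tool_rot: [-3.137, -0.002, 1.976]
contact_force: [1.1, 0.7, -0.4]
opening: 0.0302
time: 1.35
tool_pos: [0.4722, 0.0058, 0.4001]
tool_rot: [-3.136, -0.003, 1.516]
contact_force: [0.9, -0.0, 0.7]
opening: 0.0006
```

```bash
python3 -m creep '[[[-4,16,-35,-0.2,-0.3,3],[0,0,-25,0,0,0],[0,0,-12,0,0,0],[0,0,0,0,0,0]]]'
```

```text
time: 1.68
tool_pos: [0.473, 0.0114, 0.3253]
tool_rot: [3.136, 0.003, 1.548]
contact_force: [-1.4, 0.1, 0.1]
opening: 0.0004
```

```bash
python3 -m creep '[[[-5,10.5,0,0.1,0.2,1.3],[0,0,0,0,0,0],[0,0,0,0,0,0]]]'
python3 - <<'E'
from m import *
cv2.imwrite("pics/t1.png",cv2.resize(viewer.read_camera("top")[190:300,240:380],None,fx=3,fy=3)); s=viewer.read_camera("scene")
cv2.imwrite("pics/s1.png",cv2.resize(s[80:230,240:400],None,fx=4,fy=4)); print(robot.observe()["tool_pos"],robot.observe()["tool_rot"])
E
```

```text
time: 1.93
tool_pos: [0.4675, 0.0231, 0.3258]
tool_rot: [-3.141, 0.001, 1.573]
contact_force: [-0.6, 0.0, -0.0]
opening: 0.0007
[0.46754068 0.02297609 0.32596741] [3.14116032e+00 8.90066454e-04 1.57294772e+00]
```

View pics/s1.png

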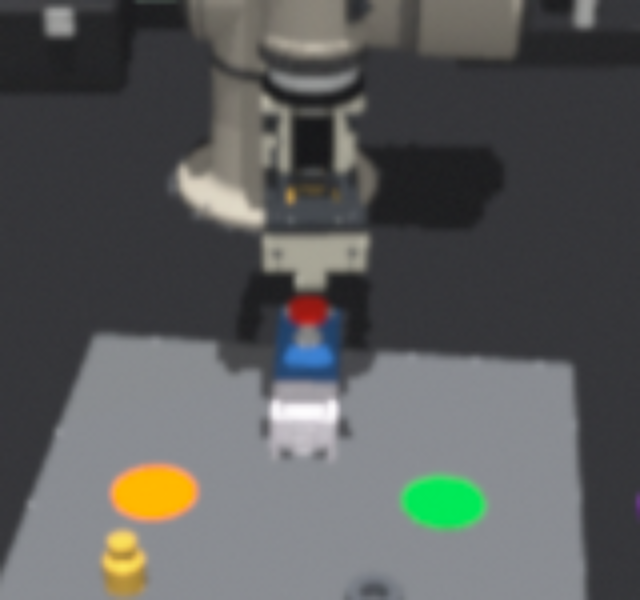

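The fingertips stand right over the red cap, at crop (310,300). Tips are at z≈0.148 and the cap top at 0.13. Descending, then pressing slowly.

```bash
python3 -m creep '[[[0,-1,-10,0,0,0],[0,0,-4,0,0,0],[0,0,-3,0,0,0],[0,0,-3,0,0,0],[0,0,-3,0,0,0]]]'; python3 -m creep '[[[0,0,-3,0,0,0],[0,0,-3,0,0,0],[0,0,-3,0,0,0]]]'
```

```text
time: 2.45
tool_pos: [0.4683, 0.0228, 0.3062]
tool_rot: [3.133, 0.002, 1.575]
contact_force: [-3.9, -0.0, 10.2]
opening: 0.0005
time: 2.7
tool_pos: [0.4681, 0.0229, 0.2998]
tool_rot: [3.132, 0.003, 1.575]
contact_force: [-4.1, -0.8, 9.3]
opening: 0.0001
```

```bash
python3 -m creep '[[[0,0,-3,0,0,0],[0,0,-3,0,0,0],[0,0,-3,0,0,0],[0,0,-3,0,0,0]]]';python3 -m creep '[[[0,0,-3,0,0,0],[0,0,-3,0,0,0]]]'
```

```text
time: 3.03
tool_pos: [0.4676, 0.023, 0.2916]
tool_rot: [3.129, 0.003, 1.576]
contact_force: [-4.0, 0.2, 11.4]
opening: 0.0005
time: 3.2
tool_pos: [0.4675, 0.0231, 0.2878]
tool_rot: [3.128, 0.004, 1.576]
contact_force: [-10.6, 1.1, 37.5]
opening: 0.0003
```

The force jumped to 37 N at tip z≈0.110, so the plunger is on its hard stop. Releasing slowly.

```bash
python3 -m creep '[[[0,0,2,0,0,0],[0,0,3,0,0,0],[0,0,4,0,0,0],[0,0,5,0,0,0],[0,0,6,0,0,0]]]';python3 -m creep '[[[0,0,8,0,0,0],[0,0,12,0,0,0],[0,0,20,0,0,0],[0,0,20,0,0.3,0],[0,0,20,0,0.3,0]]]'
python3 - <<'E'
from m import *
t=viewer.read_camera("top"); cv2.imwrite("pics/t2f.png",t);cv2.imwrite("pics/t2.png",cv2.resize(t[150:300,225:400],None,fx=4,fy=4,interpolation=cv2.INTER_CUBIC))
s=viewer.read_camera("scene"); cv2.imwrite("pics/s2f.png",s);cv2.imwrite("pics/s2.png",cv2.resize(s[130:255,230:400],None,fx=4,fy=4,interpolation=cv2.INTER_CUBIC))
E
```

```text
time: 3.62
tool_pos: [0.4673, 0.0231, 0.3101]
tool_rot: [3.127, 0.004, 1.576]
contact_force: [0.7, 0.7, -0.1]
opening: 0.0006
time: 4.03
tool_pos: [0.4663, 0.0231, 0.3925]
tool_rot: [-3.139, 0.003, 1.576]
contact_force: [0.2, 0.0, 0.5]
opening: 0.0003
```

View pics/s2.png

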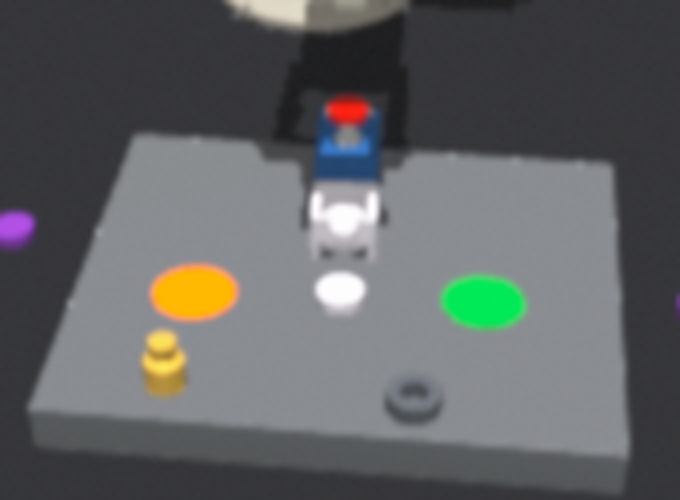

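One coupon is out at crop (340,290), with the plunger up and the rest still in the magazine. Measuring the coupon next.

Run:
```python
from m import *
s=cv2.imread("pics/s2f.png");t=cv2.imread("pics/t2f.png")
c,st=blob(s,(0,0,215),(180,40,255),(300,194,330,214));print(c,st,at("scene",*c,.052).round(4))
print(proj("top",at("scene",*c,.052)))
try: c,st=blob(t,(0,0,225),(180,40,255),(300,195,332,221));print(c,st,at("top",*c,.052).round(4))
except ValueError: print("none")
```

```text
[314.62195122 201.93902439] [ 9  4 12  9 82] [0.6052 0.0136 0.052 ]
(np.float64(316.351804898901), np.float64(209.02819119467108))
[316.43434343 207.5959596 ] [10  8 14  9 99] [0.6092 0.0133 0.052 ]
```

```bash
python3 -m creep '[[[35,-14,0,0,0,0],[35,-14,0,0,0,0],[35,-14,0,0,0,0],[33,-14,0,0,0,0],[0,0,0,0,0,0]]]' 0.478 10;python3 -m creep '[[[0,0,-35,0,0,0],[0,0,-35,0,0,0],[0,0,-30,0,0,0],[0,0,0,0,0,0]]]'
```

```text
time: 4.55
tool_pos: [0.6067, -0.0341, 0.3927]
tool_rot: [-3.141, 0.003, 1.578]
contact_force: [-1.3, 0.7, -0.1]
opening: 0.0234
time: 4.88
tool_pos: [0.6072, -0.0352, 0.2875]
tool_rot: [3.141, 0.003, 1.576]
contact_force: [-1.3, 0.7, -0.2]
opening: 0.0239
```

```bash
python3 -m creep '[[[0,0,-30,0,0,0],[0,0,-20,0,0,0],[0,0,-10,0,0,0],[0,0,-3,0,0,0],[0,0,0,0,0,0]]]'
python3 - <<'E'
from m import *
s=viewer.read_camera("scene"); cv2.imwrite("pics/s3.png",cv2.resize(s[150:240,250:400],None,fx=5,fy=5,interpolation=cv2.INTER_CUBIC)); print(robot.observe()["tool_pos"])
E
```

```text
time: 5.3
tool_pos: [0.6071, -0.0348, 0.2256]
tool_rot: [3.141, 0.003, 1.576]
contact_force: [0.1, 0.0, 0.0]
opening: 0.0238
[ 0.60722118 -0.03478781  0.22620407]
```

View pics/s3.png

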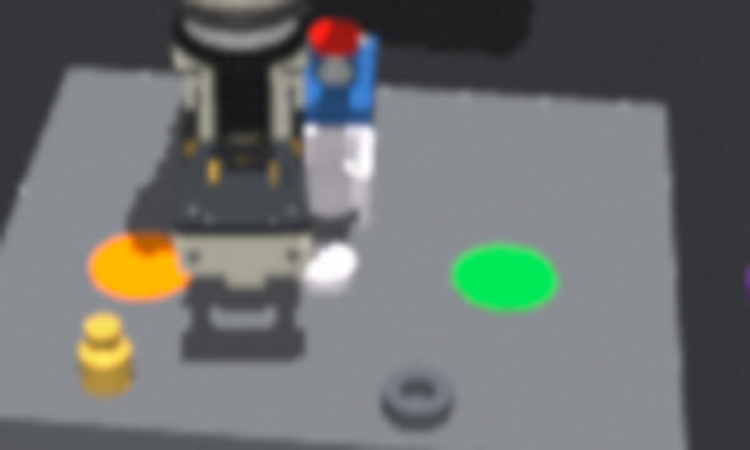

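The gripper stands on the orange side of the coupon, which is undisturbed at crop (330,267). Tips are at 48 mm, so I'll go 3 mm lower and push along +y.

```bash
python3 -m creep '[[[0,0,-3,0,0,0],[0,6,0,0,0,0],[0,6,0,0,0,0],[0,6,0,0,0,0],[0,6,0,0,0,0]]]'; python3 -m creep '[[[0,6,0,0,0,0],[0,6,0,0,0,0],[0,6,0,0,0,0],[0,6,0,0,0,0],[0,6,0,0,0,0]]]'; python3 -m creep '[[[0,6,0,0,0,0],[0,6,0,0,0,0],[0,6,0,0,0,0],[0,6,0,0,0,0],[0,6,0,0,0,0]]]'
```

```text
time: 5.77
tool_pos: [0.6088, -0.0098, 0.2288]
tool_rot: [3.13, 0.005, 1.575]
contact_force: [-0.2, 0.5, -0.1]
opening: 0.0238
time: 6.18
tool_pos: [0.6087, 0.0246, 0.2297]
tool_rot: [3.129, 0.005, 1.577]
contact_force: [0.1, 0.0, 0.8]
opening: 0.0242
time: 6.6
tool_pos: [0.6088, 0.058, 0.2297]
tool_rot: [3.129, 0.005, 1.577]
contact_force: [0.2, -1.1, 0.1]
opening: 0.0237
```

The height crept up to 0.2297, putting the tips near the coupon's top. I'll look before going on.

Run:
```python
from m import *
print(robot.observe()["tool_pos"],robot.observe()["tool_rot"],robot.observe()["qpos"])
s=viewer.read_camera("scene"); t=viewer.read_camera("top"); w=viewer.read_camera("wrist")
a=cv2.resize(s[150:240,250:400],(600,360),interpolation=cv2.INTER_CUBIC); b=cv2.resize(w,(320,200)); c=cv2.resize(t[160:260,240:400],(280,200))
o=np.zeros((560,600,3),np.uint8);o[:360]=a;o[360:,:320]=b;o[360:,320:]=c;cv2.imwrite("pics/s4.png",o);cv2.imwrite("pics/s4f.png",s)
```

```text
[0.60879676 0.05796341 0.2297129 ] [3.12887702 0.00500509 1.5766834 ] [-0.02928068  0.67177551  1.48728695 -0.00552271  0.96965343 -0.03210534]
```

View pics/s4.png

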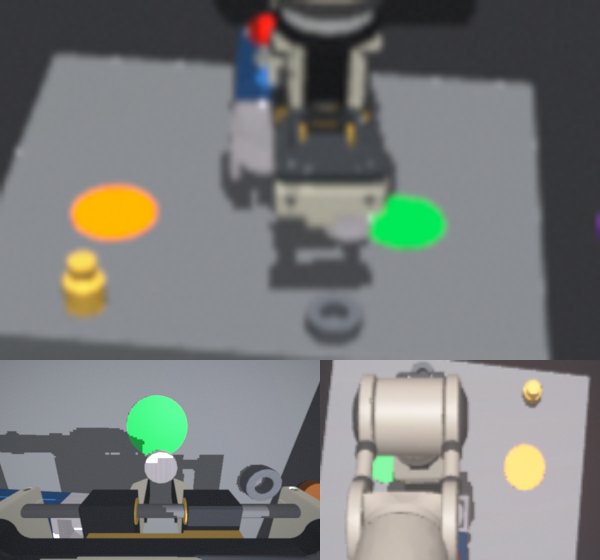

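The wrist view (lower left) shows the coupon at (160,466), square ahead of the fingers and heading for the green spot at (157,425). I'll back off a little, lower the tips, level the tool and go on.

```bash
python3 -m creep '[[[0,-8,0,0,0,0],[0,0,-3,0,0.6,0],[0,0,-3,0,0,0],[0,0,0,0,0,0]]]'
python3 - <<'E'
from m import *
o=robot.observe();print(o["tool_pos"],o["tool_rot"])
E
```

```text
time: 7.08
tool_pos: [0.6087, 0.0481, 0.223]
tool_rot: [3.141, 0.005, 1.577]
contact_force: [0.5, -0.4, -0.2]
opening: 0.0243
[0.60871777 0.04805733 0.22299805] [3.14084225 0.00509429 1.57668557]
```

```bash
python3 -m creep '[[[0,4,0,0,0,0],[0,5,0,0,0,0],[0,5,0,0,0,0],[0,5,0,0,0,0]]]'; python3 -m creep '[[[0,5,0,0,0,0],[0,5,0,0,0,0],[0,5,0,0,0,0],[0,4,0,0,0,0],[0,0,0,0,0,0]]]';  python3 - <<'E'
from m import *
o=robot.observe();print(o["tool_pos"],o["tool_rot"])
from scipy.spatial.transform import Rotation as R
T=np.eye(4);T[:3,:3]=R.from_euler("xyz",o["tool_rot"]).as_matrix();T[:3,3]=o["tool_pos"]
w=viewer.read_camera("wrist");cv2.imwrite("pics/w5.png",w)
m=viewer.camera_model("wrist");np.savez("w5",T=T)
print({k:v for k,v in m.items() if k!="mount"})
h=cv2.cvtColor(w,cv2.COLOR_BGR2HSV);k=cv2.inRange(h,(40,80,50),(95,255,255));ct=max(cv2.findContours(k,0,2)[0],key=cv2.contourArea)
pts=cv2.convexHull(ct)[:,0];W=np.array([at("wrist",*p,.04,T)[:2] for p in pts]);c,r=cv2.minEnclosingCircle(W.astype(np.float32));print("green",c,r)
E
```

```text
time: 7.42
tool_pos: [0.6088, 0.0669, 0.2224]
tool_rot: [-3.141, 0.005, 1.574]
contact_force: [-0.4, -0.9, -0.0]
opening: 0.0241
time: 7.83
tool_pos: [0.6085, 0.0904, 0.2226]
tool_rot: [3.141, 0.005, 1.576]
contact_force: [0.5, -0.3, 0.3]
opening: 0.0239
[0.60853812 0.09036454 0.22262226] [3.14143301 0.00476121 1.57640219]
{'fx': 314.19871189605266, 'fy': 314.19871189605266, 'cx': 320.9315193512948, 'cy': 198.74912286614364}
green (0.6062338352203369, 0.12198083102703094) 0.032224491238594055
```

View pics/w5.png

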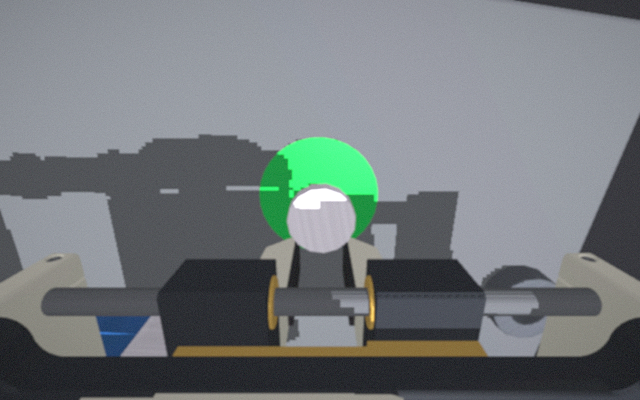

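The wrist view shows the coupon at (322,219), already mostly on the green disc (centre ~(319,192)). The disc's fitted radius is 32.2 mm against the true 32. Now the distance left to go.

Run:
```python
from m import *
T=np.load("w5.npz")["T"]
print("c",at("wrist",322,219,.052,T).round(4)); 
for p in[(287,218),(357,218),(322,187)]: print(at("wrist",*p,.052,T).round(4))
```

```text
c [0.6083 0.1139 0.052 ]
[0.5905 0.1144 0.052 ]
[0.6261 0.1146 0.052 ]
[0.6082 0.1309 0.052 ]
```

Width reads 35.6 mm, so the measurement holds. The coupon's y is 0.1135 and the spot's 0.1225: 9 mm more, then back off and up.

```bash
python3 -m creep '[[[0,3,0,0,0,0],[0,3,0,0,0,0],[0,2,0,0,0,0],[0,1,0,0,0,0],[0,0,0,0,0,0]]]'; python3 -m creep '[[[0,-5,0,0,0,0],[0,-15,0,0,0,0],[0,-15,0,0,0,0],[0,0,20,0,0,0],[0,0,40,0,0,0]]]';python3 -m creep '[[[0,-20,40,0,0,0],[0,-30,40,0,0,0],[0,-40,10,0,0,0],[0,-40,0,0,0,0],[0,-40,0,0,0,0]]]'
python3 - <<'E'
from m import *
s=viewer.read_camera("scene"); t=viewer.read_camera("top")
g={}
for n,im,b in(("top",t,(255,190,300,230)),("scene",s,(335,190,370,220))):
    for nm,lo,hi,z in(("coupon",(0,0,200),(180,60,255),.052),):
        try: c,st=blob(im,lo,hi,b);print(n,nm,c,st,at(n,*c,z).round(4))
        except ValueError: print(n,"none")
a=cv2.resize(s[140:240,240:400],(480,300),interpolation=cv2.INTER_CUBIC);c=cv2.resize(t[150:300,225:400],(320,274),interpolation=cv2.INTER_CUBIC)
o=np.zeros((300,800,3),np.uint8);o[:,:480]=a;o[:274,480:]=c;cv2.imwrite("pics/f6.png",o)
E
```

```text
time: 8.3
tool_pos: [0.6086, 0.0995, 0.2226]
tool_rot: [3.141, 0.005, 1.576]
contact_force: [-0.3, 0.7, -0.0]
opening: 0.0241
time: 8.72
tool_pos: [0.6061, 0.0595, 0.2756]
tool_rot: [-3.126, 0.006, 1.577]
contact_force: [0.3, -0.5, 0.6]
opening: 0.0239
time: 9.13
tool_pos: [0.6049, -0.1092, 0.3711]
tool_rot: [-3.138, 0.008, 1.584]
contact_force: [1.3, 0.3, -0.9]
opening: 0.0238
top coupon [277.46527778 208.41666667] [ 16  12  14  14 144] [0.6092 0.1221 0.052 ]
scene coupon [350.57894737 203.12631579] [10  9 12 10 95] [0.6128 0.1223 0.052 ]
```

View pics/f6.png

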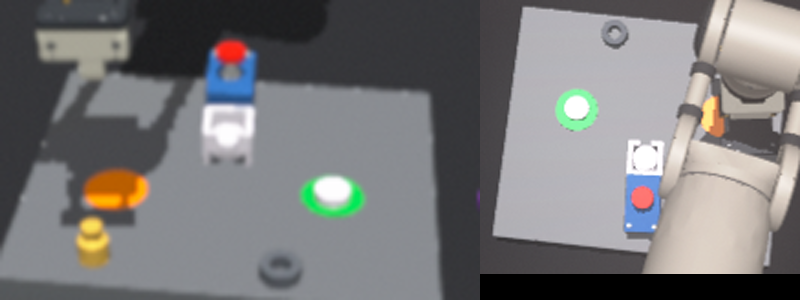

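The coupon lies inside the green ring all round, the plunger is up, the stack is in the magazine and the bystanders haven't moved. Handing in.

```bash
python3 -m creep '[[[0,0,0,0,0,0],[0,0,0,0,0,0],[0,0,0,0,0,0]]]'; python3 -c "
from cell import robot
print(robot.hand_in())"
```

```text
time: 9.48
tool_pos: [0.6035, -0.1173, 0.3696]
tool_rot: [-3.136, 0.009, 1.571]
contact_force: [-0.1, -0.2, 0.5]
opening: 0.024
the job is handed in; nothing more can be done
None
```

I pressed the plunger once, down to its hard stop, and let it spring back. I then pushed the single coupon about 110 mm along +y onto the green spot, with two part-open fingertips. I handed the job in at about 9.5 s, with the arm clear of everything.

**Coupon position:** The top camera put the coupon at (0.609, 0.122), and the green spot's centre is at about (0.607, 0.123). That is about 2 mm off, against the 14 mm allowed.

**Disagreements:** The scene camera put the coupon's x at 0.613, about 5 mm off. The wrist camera put the spot's centre about 1.5 mm from the other two cameras. Both are still within the limit.

**Other checks:** In the last pictures the plunger is up and the other coupons are in the magazine. The ring and the weight are in place. I did not look at the bottle and the screwdriver again, but the arm was never moved near them after the start.

**Hiccup:** The tips rose about 4 mm during the first stretch of the push. I stopped, looked, lowered them again and finished the push.

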